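# Stand the small conical flask on the tripod

### The job

Take the smaller of the two stoppered conical flasks and stand it upright in the middle of the ring on top of the iron tripod, so it is ready to be connected to the gas generator. It is glass: set it down gently, without dropping it or tipping it over, and leave the larger flask and the black-capped bottle standing where they are.

Things in the scene. Friction and masses are not known exactly. Their poses are not given: they have to be found in the camera images.
- flask: The smaller conical flask, to be moved: rigid amber glass, dark rubber stopper, 0.06 to 0.13 kg. Flat round base 64 mm wide, tapering to a straight round neck, 26 mm in diameter, from 68 to 105 mm above the base; the stopper, fixed in it, tops out at 115 mm. Starts upright on the bench. Origin: centre of the underside; z up along the flask.
- tripod: Dark iron tripod, fixed to the bench: a flat level ring, 76 mm outer and 40 mm inner diameter, upper face 110 mm above the bench, nothing above it; three 8 mm legs splay to feet 60 mm from the axis. Origin: on the bench on the ring's axis (110 mm under the centre of the ring's upper face); z up.
- big_flask: The larger conical flask, not to be disturbed: same amber glass and rubber stopper, base 84 mm in diameter, neck 34 mm in diameter, 150 mm tall with its stopper. Upright on the bench. Origin: centre of the underside; z up.
- bottle: Small round amber bottle with straight sides and a black screw cap, not to be disturbed: 44 mm in diameter, 85 mm tall. Upright on the bench. Origin: centre of the underside; z up.

How it is judged (in metres and radians):
At the end, for the whole second after the job is handed in: The smaller flask stands released and at rest on the ring: base centre within 15 mm of the ring's axis and 8 mm of its upper face's height, upright within 10 degrees. The larger flask and the bottle stand within 11 degrees of upright, under 30 mm from where they started (horizontal distance between flask and tripod below 0.015 m and z of flask in the frame of tripod between 0.102 and 0.118 m and angle between flask's own z axis and vertical below 0.18 rad and linear speed of flask below 0.02 m/s and distance of each of big_flask, bottle from where it was at the start of the episode below 0.03 m and angle between each of big_flask, bottle's own z axis and vertical below 0.2 rad); the robot touches nothing.
It fails at once if the smaller flask is let go more than 15 mm above the tripod's ring (z of flask in the frame of tripod above 0.125 m and contact force between the fingers and flask below 0.01 N).
It fails at once if the smaller flask is tipped over (more than 40 degrees) (angle between flask's own z axis and vertical above 0.7 rad).
It fails at once if the larger flask or the bottle is knocked over or pushed 30 mm or more (not (distance of each of big_flask, bottle from where it was at the start of the episode below 0.03 m and angle between each of big_flask, bottle's own z axis and vertical below 0.2 rad)).
It also fails if it takes over 35 s, if anything falls off the work surface, if the arm or the gripper's body presses on something with over 40 N, if the wrist force passes 120 N, or if a joint passes its speed limit or range.

### The arm

A 6-joint arm with a two-finger parallel gripper is mounted at the origin on the work surface. World frame = base frame: x ahead of the robot, y to its left, z up, the work surface at z = 0. Lengths are in m, angles in degrees, forces in N, time in s.
With the tool pointing down it reaches from about 0.325 to 0.85 m from the base axis. Payload 15.5 kg.
Tool frame: the origin (TCP) lies midway between the tips of the shut fingers; the grasp point (between the pads) lies 19 mm behind it; z points along the fingers, y is the line along which they close (so a half turn about z gives the same grasp; the last joint's range is limited). The gripper opens to 91 mm and grips with 3 to 60 N. Pads are 32 mm wide; open, the fingers measure 118 mm over their backs; the gripper's body (76 mm by 178 mm) begins 60 mm behind the grasp point.
Start: joints at [60.476, 28.281, 77.091, -0, 74.628, -5.472], TCP at [0.255, 0.571, 0.214] pointing down, gripper open.
Joint ranges: [-166.48, 166.48], [-47.26, 123.95], [12.59, 153.08], [-70.14, 250.14], [6.76, 159.57], [-176.63, 176.63]. Speed limits (degrees/s): [108.29, 108.29, 147.25, 172.46, 172.46, 172.46].

### API

Orientations are given as a 3x3 rotation matrix whose columns are the frame's x, y, z axes.
In Python, from bench import ctrl gives the robot as it stands. The module is installed in compiled form; this text tells all that it offers. Calls block until the motion is done:
- ctrl.goto(position, orientation): joint-space move of the TCP to a pose.
- ctrl.move_l(position, vel=0.15, ori=None, contact_N=None): straight line of the TCP; ori=None keeps the orientation; vel is the mean speed in m/s. With contact_N (N) it stops when the force on the tool has changed by that much, and returns True; else False.
- ctrl.movej(angles): joint-space move.
- ctrl.command_gripper(opening): opening from 0.0 (shut) to 1.0 (fully open); the grip force is fixed at half the most; returns when the fingers have stopped.
- ctrl.sleep(seconds).
- ctrl.ik(position, orientation): joint angles nearest the present ones, or None.
- ctrl.read_camera(name): name is "scene" or "side" or "wrist"; returns the picture (384x512x3 uint8, blue, green, red); there is no depth.
- ctrl.camera_params(name): a dict with "fx", "fy", "cx", "cy" (pixels), "pose" (4x4, takes a point from camera to world coordinates); the wrist camera has in their place "T_tool_cam" (4x4, takes a point from camera to tool coordinates, whose origin is the TCP and whose axes are the flange's). Camera axes: x right, y up, looking along -z (the intrinsics and any distortion apply to the point x, -y, -z); pixel columns grow to the right and rows downward; lengths in m; the calibration is good to about 2 mm. The wrist camera is an equidistant fisheye: a pixel r from the principal point sees the ray r / f radians off the axis. A picture is of the moment at which its call begins: read the wrist's pose just before it. camera_params takes no time and is no camera call.
A pose or a line that the arm cannot do raises ctrl.MotionError and nothing moves.
- ctrl.sign_off(): hands the job in; it is judged then, once.
Readings, each from a call of its own:
- ctrl.current_t(): time.
- ctrl.current_q(): joint angles.
- ctrl.current_dq(): joint speeds.
- ctrl.current_effort(): joint torques, N m.
- ctrl.current_tool_pos(): TCP position.
- ctrl.current_eef_rot(): TCP orientation.
- ctrl.current_contact_force(): force on the tool from outside, world axes, zero at the start.
- ctrl.current_wrist_torque(): the same for the moment, N m.
- ctrl.current_grip_width(): opening from 0.0 (shut) to 1.0 (fully open).
- ctrl.current_grasp_force(): force on a finger pad.
Only numpy, scipy, OpenCV 4.12 (cv2) and the standard library are available. Lean on these libraries where they do the work, as an engineer would, in place of code of your own. Each camera call takes 0.05 s, during which the arm holds its last target. There are 200 camera calls.

## Working session

There is one attempt and no reset: what is moved stays moved. The work goes in short steps, each a Python script; the robot and the scene stay as the last script left them, time stands still between calls to the robot, and variables do not carry over. Pictures are saved under pics/ and viewed, at most 10 in all, crops included, and the job is handed in when it is done.

```bash
mkdir -p pics; python3 - <<'E'
from bench import ctrl
import cv2,numpy as np
for n in("scene","side","wrist"):
    cv2.imwrite(f"pics/{n}0.png",ctrl.read_camera(n)); print(n,ctrl.camera_params(n))
print(ctrl.current_eef_rot(),ctrl.current_t())
E
```

```text
scene {'fx': 397.60924707468035, 'fy': 397.60924707468035, 'cx': 258.9682918091385, 'cy': 190.59294785655948, 'pose': array([[-0.64263993, -0.65480813,  0.39779421,  0.92743639],
       [ 0.76612595, -0.55466505,  0.32465012,  0.31038337],
       [ 0.00805901,  0.5133936 ,  0.85811541,  0.86598507],
       [ 0.        ,  0.        ,  0.        ,  1.        ]])}
side {'fx': 436.1895865437111, 'fy': 436.1895865437111, 'cx': 253.72775165525022, 'cy': 191.5031335187076, 'pose': array([[ 0.96683467,  0.16179965, -0.19761477,  0.31508321],
       [-0.2550834 ,  0.57303027, -0.77882525, -0.92342116],
       [-0.01277441,  0.8034035 ,  0.59529794,  0.73327195],
       [ 0.        ,  0.        ,  0.        ,  1.        ]])}
wrist {'fx': 297.3186396354542, 'fy': 297.3186396354542, 'cx': 255.9072693866992, 'cy': 195.03657925218536, 'T_tool_cam': array([[ 1.15632001e-04,  9.55034414e-01,  2.96494950e-01,
         8.46347659e-02],
       [ 9.99999985e-01, -1.49631225e-04,  9.19778564e-05,
        -7.33506412e-04],
       [ 1.32206921e-04,  2.96494935e-01, -9.55034416e-01,
        -1.70538207e-01],
       [ 0.00000000e+00,  0.00000000e+00,  0.00000000e+00,
         1.00000000e+00]])}
[[-9.13173664e-01  4.07570429e-01 -4.51398519e-04]
 [ 4.07570672e-01  9.13173296e-01 -8.24136601e-04]
 [ 7.63113651e-05 -9.36556638e-04 -9.99999559e-01]] 0.15
```

View pics/scene0.png

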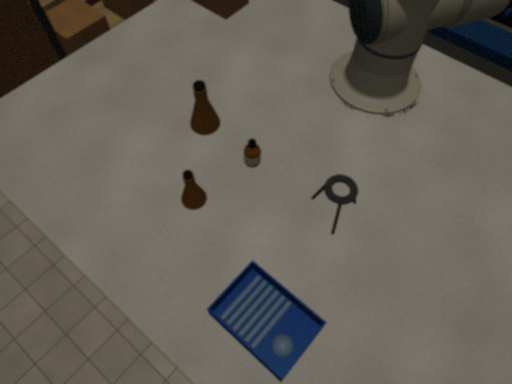

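View pics/side0.png

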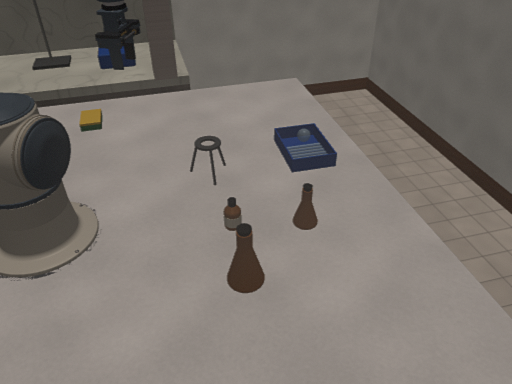

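Scene picture: small flask at about (192,190) with its stopper at (188,175), big flask (204,108), bottle (252,153), tripod ring (341,189). Side picture: small flask (306,207) with its stopper at (307,187), big flask (245,258), bottle (232,214), ring (208,144).

```bash
cat > h.py <<'E'
import numpy as np,cv2
from bench import ctrl
def ray(n,uv):
    p=ctrl.camera_params(n);T=p["pose"]
    d=T[:3,:3]@np.array([(uv[0]-p["cx"])/p["fx"],-(uv[1]-p["cy"])/p["fy"],-1]);return T[:3,3],d/np.linalg.norm(d)
def plane(n,uv,z):
    o,d=ray(n,uv);return o+d*(z-o[2])/d[2]
def tri(a,b):
    (o1,d1),(o2,d2)=ray("scene",a),ray("side",b)
    s=np.linalg.lstsq(np.c_[d1,-d2],o2-o1,rcond=None)[0]
    p,q=o1+s[0]*d1,o2+s[1]*d2;return (p+q)/2,np.linalg.norm(p-q)
def blobs(mask,box,amin=5):
    x0,y0,x1,y1=box;n,_,st,c=cv2.connectedComponentsWithStats(mask[y0:y1,x0:x1].astype(np.uint8))
    return [(st[i],c[i]+[x0,y0]) for i in range(1,n) if st[i,4]>=amin]
E
python3 - <<'E'
from h import *
B={"scene":dict(f=(172,160,215,218),big=(182,72,228,140),bot=(238,132,268,172),ring=(318,168,364,210)),
   "side":dict(f=(288,175,325,235),big=(220,218,272,295),bot=(218,192,248,236),ring=(190,132,226,154))}
ims={n:cv2.imread(f"pics/{n}0.png").astype(int) for n in B}
R={}
for n,im in ims.items():
    g=im.max(2); sat=(g-im.min(2))/(g+1)
    for k,b in B[n].items():
        dark=(g<60)&(sat<.35); 
        m=~dark if k=="ring" else dark
        bl=blobs(m,b)
        if k=="ring": # hole: component not touching the box border
            bl=[q for q in bl if q[0][0]>0 and q[0][1]>0 and q[0][0]+q[0][2]<b[2]-b[0] and q[0][1]+q[0][3]<b[3]-b[1]]
        am=blobs((sat>.3)&(g<130),b)
        print(n,k,[(q[0].tolist(),q[1].round(1).tolist()) for q in bl],"| amber",[(q[0].tolist(),q[1].round(1).tolist()) for q in am if q[0][4]>20])
        if bl:R[n,k]=max(bl,key=lambda q:q[0][4])[1]
for k,z in dict(f=.108,big=.143,bot=.078,ring=.108).items():
    if ("scene",k) in R and ("side",k) in R:
        print(k,plane("scene",R["scene",k],z).round(4),plane("side",R["side",k],z).round(4),*tri(R["scene",k],R["side",k]))
big=np.vstack([np.hstack([cv2.resize(ims[n][b[1]:b[3],b[0]:b[2]].astype(np.uint8),(190,290),interpolation=0) for b in B[n].values()]) for n in B])
cv2.imwrite("pics/crops.png",np.clip(big*1.5,0,255).astype(np.uint8))
E
```

```text
scene f [([11, 10, 10, 9, 38], [187.0, 173.4])] | amber [([10, 12, 24, 37, 566], [192.4, 193.4])]
scene big [([12, 9, 11, 9, 53], [198.6, 84.3])] | amber [([9, 10, 29, 53, 902], [203.3, 113.3])]
scene bot [([9, 7, 9, 9, 37], [251.6, 142.3]), ([7, 24, 14, 11, 57], [252.1, 161.9])] | amber [([6, 9, 16, 19, 206], [251.8, 151.1])]
scene ring [([14, 14, 18, 15, 222], [340.5, 188.9])] | amber []
side f [([16, 9, 8, 8, 52], [307.4, 187.2])] | amber [([6, 14, 23, 40, 566], [305.3, 212.8])]
side big [([16, 6, 15, 13, 151], [243.4, 229.5])] | amber [([8, 12, 36, 63, 1409], [245.0, 267.1])]
side bot [([10, 6, 8, 9, 65], [231.6, 202.1]), ([18, 32, 12, 12, 123], [242.3, 229.4])] | amber [([6, 13, 16, 14, 169], [232.0, 211.8])]
side ring [] | amber []
f [ 0.6469 -0.1307  0.108 ] [ 0.6529 -0.1238  0.108 ] [ 0.64957662 -0.12867384  0.112321  ] 0.0022930325728393597
big [ 0.4516 -0.2795  0.143 ] [ 0.4578 -0.2709  0.143 ] [ 0.45581576 -0.27569669  0.14791004] 0.0019130324223863226
bot [ 0.5112 -0.0522  0.078 ] [ 0.471  -0.1982  0.078 ] [ 0.48022019 -0.09510622 -0.00639011] 0.02711032884208085
```

View pics/crops.png

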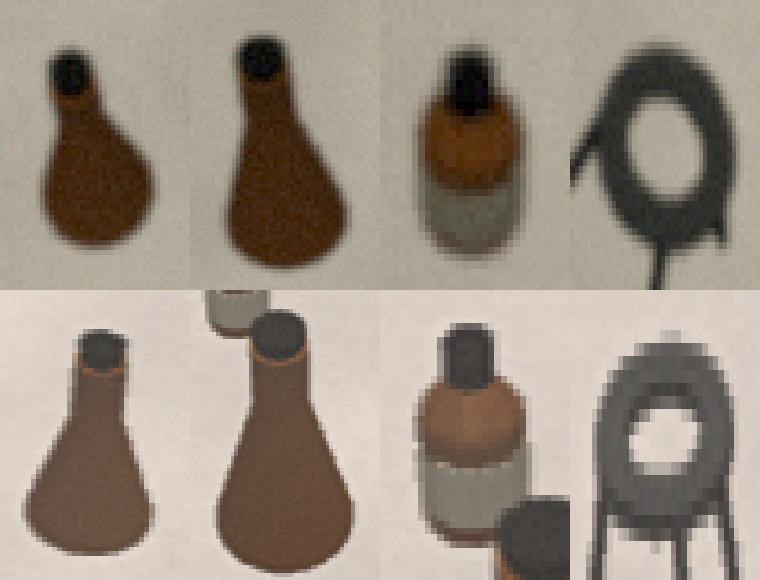

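Crops confirm the masks. The side ring's outer ellipse centre is about (207.8,143.2). Next I triangulate the ring and move above the flask.

```bash
python3 - <<'E'
from h import *
print("ring",*tri((340.5,188.9),(207.8,143.0)),plane("scene",(340.5,188.9),.11),plane("side",(207.8,143),.11))
print("bot",*tri((251.6,142.3),(231.6,202.1)))
f=np.array([.650,-.1275])
# silhouette bottoms -> near base edge on bench
for n,uv in(("scene",(193.5,208.5)),("side",(305.5,228.5))):print("base near edge",plane(n,uv,0))
best=None
for a in np.arange(0,360,15):
    c,s=np.cos(np.radians(a)),np.sin(np.radians(a));R=np.array([[c,s,0],[s,-c,0],[0,0,-1.]])
    q=ctrl.ik([*f,.25],R); q2=ctrl.ik([.66,.15,.25],R)
    if q is None or q2 is None: continue
    m=np.abs(np.array(q)-ctrl.current_q()).max()+abs(q[5])*.01
    if best is None or m<best[0]:best=(m,a,R)
print(best);np.save("R.npy",best[2])
ctrl.goto([*f,.25],best[2]);print(ctrl.current_t(),ctrl.current_q(),ctrl.current_tool_pos())
np.savez("w.npz",p=ctrl.current_tool_pos(),R=ctrl.current_eef_rot())
cv2.imwrite("pics/w1.png",ctrl.read_camera("wrist"))
E
```

```text
ring [0.4554799  0.15883386 0.10606394] 0.002925513851059481 [0.45633011 0.16001949 0.11      ] [0.45564885 0.15041335 0.11      ]
bot [ 0.46820155 -0.09220915  0.07791376] 0.003068724128124442
base near edge [ 0.66987729 -0.10743384  0.        ]
base near edge [ 0.64441152 -0.15156681  0.        ]
(np.float64(76.74781324132658), np.int64(75), array([[ 0.25881905,  0.96592583,  0.        ],
       [ 0.96592583, -0.25881905,  0.        ],
       [ 0.        ,  0.        , -1.        ]]))
2.975 [-1.61890830e+01  2.97599235e+01  6.85186611e+01  8.15380358e-03
  8.17239064e+01 -1.26035022e+00] [ 0.65010905 -0.12662719  0.25000797]
```

View pics/w1.png

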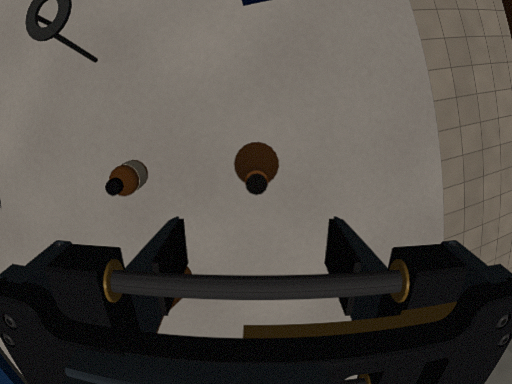

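Wrist picture: flask base at about (257,161), stopper at (256,184), directly ahead; ring at (48,17), bottle (125,178). Next I refine by wrist rays, with the stopper face at z=0.115, then grasp.

```bash
cat >> h.py <<'E'
def wray(uv,p,R):
    c=ctrl.camera_params("wrist");T=c["T_tool_cam"];x,y=uv[0]-c["cx"],uv[1]-c["cy"];r=np.hypot(x,y);th=r/c["fx"]
    d=np.array([np.sin(th)*x/r,-np.sin(th)*y/r,-np.cos(th)]);return p+R@T[:3,3],R@T[:3,:3]@d
def wplane(uv,p,R,z):
    o,d=wray(uv,p,R);return (o+d*(z-o[2])/d[2])
E
python3 - <<'E'
from h import *
w=np.load("w.npz");im=cv2.imread("pics/w1.png").astype(int);g=im.max(2);sat=(g-im.min(2))/(g+1)
st=max(blobs((g<45)&(sat<.45),(238,165,276,205)),key=lambda q:q[0][4]);print(st)
am=max(blobs((sat>.3)&(g<130),(225,130,290,205)),key=lambda q:q[0][4]);print(am)
s=wplane(st[1],w["p"],w["R"],.113);print("stopper",s)
print("base",wplane((am[0][0]+225+am[0][2]/2,am[0][1]+130+am[0][2]/2),w["p"],w["R"],.0))
print("ring",wplane((48,17),w["p"],w["R"],.11))
E
```

```text
(array([  8,   9,  21,  20, 218], dtype=int32), array([256.20183486, 183.7706422 ]))
(array([  10,   12,   44,   52, 1479], dtype=int32), array([256.09398242, 163.82285328]))
stopper [ 0.65032158 -0.12579745  0.113     ]
base [ 0.65122151 -0.12704737  0.        ]
ring [0.45773325 0.14969225 0.11      ]
```

```bash
python3 - <<'E'
from h import *
R=np.load("R.npy");f=[.6505,-.1265]
ctrl.move_l([*f,.12],vel=.15)
print(ctrl.move_l([*f,.071],vel=.06,contact_N=6),ctrl.current_tool_pos())
ctrl.command_gripper(0.0)
print("grip",ctrl.current_grip_width()*.091,ctrl.current_grasp_force())
ctrl.move_l([*f,.24],vel=.12)
print("lift",ctrl.current_grip_width()*.091,ctrl.current_grasp_force(),ctrl.current_contact_force())
ctrl.goto([.43,.065,.25],R)
p=ctrl.current_tool_pos();Rr=ctrl.current_eef_rot();np.savez("w2.npz",p=p,R=Rr)
for n in("wrist","side","scene"):cv2.imwrite(f"pics/{n}2.png",ctrl.read_camera(n))
print(p,ctrl.current_t())
E
```

```text
False [ 0.6507603  -0.12657887  0.07132119]
grip 0.02522077673185804 29.999696016311646
lift 0.02555450912840035 29.999777376651764 [-0.05529878 -0.19570369 -0.46716086]
[0.43127104 0.06461762 0.25017348] 8.8583
```

View pics/wrist2.png

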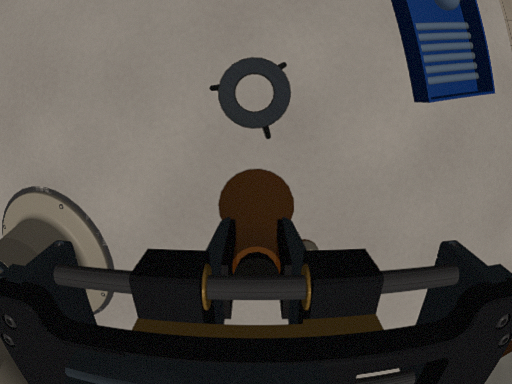

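Wrist picture: the flask is held, its base edge spanning columns 219–294 with the top at row 169. The ring is centred near (255,93), clear of the flask.

```bash
python3 - <<'E'
from h import *
w=np.load("w2.npz");im=cv2.imread("pics/wrist2.png");g=im.max(2)
hole=[q for q in blobs(g>75,(210,50,300,133)) if 400<q[0][4]<2500];print(hole)
n,l,st,c=cv2.connectedComponentsWithStats((g<75).astype(np.uint8)[50:133,210:300])
h=hole[0][1];r=wplane(h,w["p"],w["R"],.11);print("ring",r)
# hole diameter check
b=hole[0][0];print("dia",np.linalg.norm(wplane((210+b[0],h[1]),w["p"],w["R"],.11)-wplane((210+b[0]+b[2],h[1]),w["p"],w["R"],.11)))
zb=w["p"][2]-.071
for uv in((219,206),(294,206),(256.5,169)):print("flask edge",wplane(uv,w["p"],w["R"],zb)-w["p"])
e=wplane((256.5,169),w["p"],w["R"],zb)-w["R"][:,0]*.032-w["p"];print("base offset from tcp",e)
np.save("ring.npy",r)
E
```

```text
[(array([   0,    0,   90,   83, 2486], dtype=int32), array([265.64078842,  79.08125503])), (array([  25,   24,   39,   38, 1134], dtype=int32), array([253.93915344,  92.34303351])), (array([  0,  40,  54,  43, 836], dtype=int32), array([224.53588517, 119.01555024]))]
ring [0.46959246 0.16975641 0.11      ]
dia 0.09272919006708448
flask edge [-0.03136329  0.00717759 -0.071     ]
flask edge [ 0.03134632 -0.00965246 -0.071     ]
flask edge [ 0.00840172  0.03023722 -0.071     ]
base offset from tcp [ 0.00011027 -0.00066993 -0.07100446]
```

```bash
python3 - <<'E'
from h import *
w=np.load("w2.npz");h=np.array([253.94,92.34])
r=wplane(h,w["p"],w["R"],.11);d=np.linalg.norm(wplane(h-[19.5,0],w["p"],w["R"],.11)-wplane(h+[19.5,0],w["p"],w["R"],.11))
print("ring",r,"hole dia",d)
if not(np.linalg.norm(r[:2]-[.4560,.1560])<.008 and abs(d-.04)<.005): raise SystemExit("check")
ctrl.move_l([r[0],r[1],.25],vel=.1)
ctrl.move_l([r[0],r[1],.195],vel=.08)
hit=ctrl.move_l([r[0],r[1],.176],vel=.015,contact_N=4)
print(hit,ctrl.current_tool_pos(),ctrl.current_contact_force(),ctrl.current_t())
for n in("side","scene"):cv2.imwrite(f"pics/{n}3.png",ctrl.read_camera(n))
a=cv2.imread("pics/side3.png")[60:190,140:280];b=cv2.imread("pics/scene3.png")[110:240,270:410]
cv2.imwrite("pics/both3.png",cv2.resize(np.hstack([a,b]),(800,371)))
E
```

```text
ring [0.45440893 0.15937347 0.11      ] hole dia 0.040047528426787445
True [0.45430404 0.15939462 0.1807727 ] [-2.05531838  0.44401385  6.45643201] 11.7167
```

View pics/both3.png

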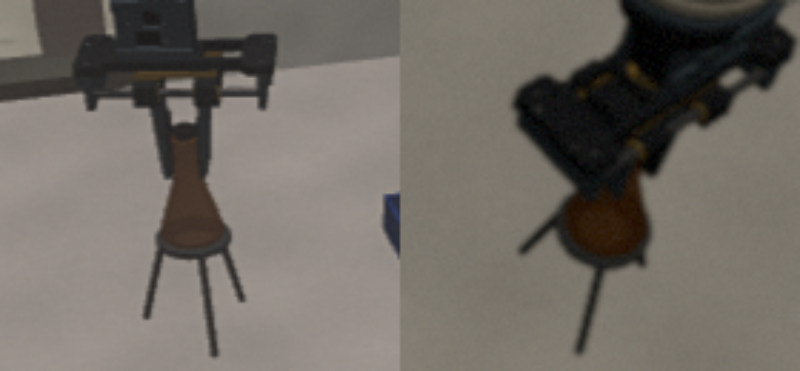

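The flask base (side crop about (193,235), scene crop about (605,225)) sits centred on the ring in both views. Contact came at TCP 0.181, where the ring height predicts it. Releasing now.

```bash
python3 - <<'E'
from h import *
p=ctrl.current_tool_pos()
ctrl.command_gripper(1.0);ctrl.sleep(.3)
ctrl.move_l([p[0],p[1],.33],vel=.1)
ctrl.sleep(.5)
w=(ctrl.current_tool_pos(),ctrl.current_eef_rot())
for n in("side","scene","wrist"):cv2.imwrite(f"pics/{n}4.png",ctrl.read_camera(n))
print(ctrl.current_t(),ctrl.current_contact_force())
a=cv2.imread("pics/side4.png")[60:300,140:360];b=cv2.imread("pics/wrist4.png")[90:330,130:390]
cv2.imwrite("pics/both4.png",cv2.resize(np.hstack([a,b]),(800,400)))
E
```

```text
15.4917 [0.11565711 0.39513566 0.81296139]
```

View pics/both4.png

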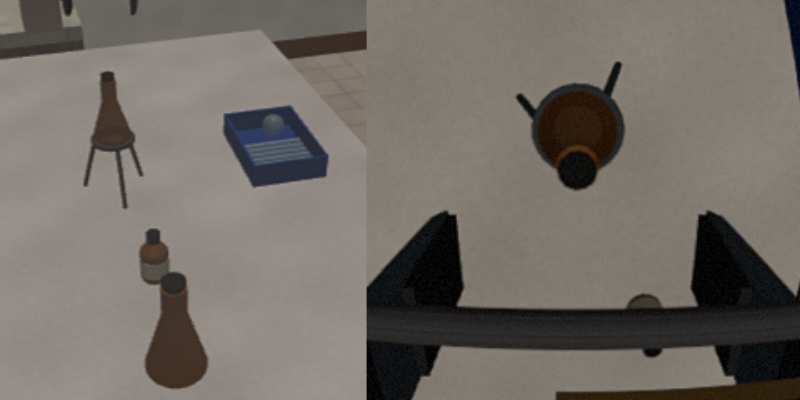

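The flask stands upright and free: in the wrist crop its base at (577,127) is concentric with the ring, and in the side crop it is at (110,110). The big flask and the bottle are where they were.

```bash
python3 -c "
from bench import ctrl
print(ctrl.sign_off())"
```

```text
the job is handed in; nothing more can be done
None
```

The small flask is standing upright, centred on the tripod ring and released; the larger flask and the bottle stayed where they were, and I handed the job in after about 15.5 s (the hand-in returned no verdict).

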